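Put away the clean stoppers and vials of the culture bench

TASK

Put the clean culture parts away: the two vials from the sloped drying rack, the one large cork stopper and the two small cork stoppers each go into the large bay of the white tray whose end pocket holds a sample of the same kind and size. The vials must end lying flat on the tray floor and the stoppers standing on the tray floor on their wide ends as they stand now, nothing on top of anything else; the vials are glass: set them down rather than drop them.

Things in the scene. Friction and masses are not known exactly. Their poses are not given: they have to be found in the camera images.
- vial_a: closed amber glass vial with white cap, lying cylinder 26 mm across, 56 mm long over its flat ends, about 30 g; origin at the middle of its axis, its y along its length. Lies across the rack's low end, gripped end to end from above, at the ends' middle or a little to the stop side, as the vials touch; at the start this one is against the stop.
- vial_b: closed amber glass vial with white cap, lying cylinder 26 mm across, 56 mm long over its flat ends, about 30 g; origin at the middle of its axis, its y along its length. Lies across the rack's low end, gripped end to end from above, at the ends' middle or a little to the stop side, as the vials touch; at the start it is the uphill one and rolls to the stop when vial_a is taken.
- cork_large: the large cork stopper standing on the worktop, 30 mm high, 44 mm in diameter at the foot and 40 mm at the top, about 20 g; origin at the centre of its underside, z up.
- cork_small_a: a small cork stopper standing on the worktop, 28 mm high, 28 mm in diameter at the foot and 26 mm at the top, about 12 g; origin at the centre of its underside, z up.
- cork_small_b: the other small cork stopper, the same as cork_small_a.
- tray_vial: The tray for vials: white open tray, fixed, 120 (x) x 160 (y) mm outside, 28 high, walls and floor 4 thick; origin under its centre, z up. A cross wall divides it: large bay, to be filled, 112 (x) x 100 mm, y = -76 to +24 mm; at +y a small pocket with, fixed at y = +52 mm, a sample: a vial lying along x.
- tray_large: The tray for large stoppers: white open tray, fixed, 120 (x) x 160 (y) mm outside, 28 high, walls and floor 4 thick; origin under its centre, z up. A cross wall divides it: large bay, to be filled, 112 (x) x 100 mm, y = -76 to +24 mm; at +y a small pocket with, fixed at y = +52 mm, a sample: a large cork stopper.
- tray_small: The tray for small stoppers: white open tray, fixed, 120 (x) x 160 (y) mm outside, 28 high, walls and floor 4 thick; origin under its centre, z up. A cross wall divides it: large bay, to be filled, 112 (x) x 100 mm, y = -76 to +24 mm; at +y a small pocket with, fixed at y = +52 mm, a sample: a small cork stopper.
- rack: sloped aluminium drying rack, fixed, 130 mm long, 66 high; origin under its centre, z up. Its 36 mm wide track rises towards +x at 0.17 rad; stop at its -x end. A vial at the stop lies along the rack's y, its middle at x = -49, y = 0 (+-4), z = 37 mm, its ends 10 mm clear of the track each side. Side guides (y = +-34 mm) begin 36 mm uphill of the stop.
Things that resemble listed ones, but are neither listed nor needed, are in the scene too. What is shaped like the cork_small_b but black or turquoise is not meant.

How it is judged:
At the end, for the whole second after the job is handed in: All five in the large bay of their own kind's tray (origin |x| < 50 mm, y -72 to +20 mm in its frame), released, slower than 20 mm/s; vials lying (middle under 25 mm above the worktop), stoppers upright within 0.2 rad, underside under 10 mm above the worktop (x of vial_a in the frame of tray_vial between -0.05 and 0.05 m and y of vial_a in the frame of tray_vial between -0.072 and 0.02 m and z of each of vial_a, vial_b in the frame of tray_vial below 0.025 m and linear speed of each of vial_a, vial_b, cork_large, cork_small_a, cork_small_b below 0.02 m/s and contact force between each of vial_a, vial_b, cork_large, cork_small_a, cork_small_b and the fingers below 0.05 N and x of vial_b in the frame of tray_vial between -0.05 and 0.05 m and y of vial_b in the frame of tray_vial between -0.072 and 0.02 m and x of cork_large in the frame of tray_large between -0.05 and 0.05 m and y of cork_large in the frame of tray_large between -0.072 and 0.02 m and z of cork_large in the frame of tray_large below 0.01 m and angle between each of cork_large, cork_small_a, cork_small_b's own z axis and vertical below 0.2 rad and x of cork_small_a in the frame of tray_small between -0.05 and 0.05 m and y of cork_small_a in the frame of tray_small between -0.072 and 0.02 m and z of each of cork_small_a, cork_small_b in the frame of tray_small below 0.01 m and x of cork_small_b in the frame of tray_small between -0.05 and 0.05 m and y of cork_small_b in the frame of tray_small between -0.072 and 0.02 m); the robot touches nothing.
It fails at once if a glass vial is dropped (moves faster than 0.9 m/s less than 60 mm above the worktop) (linear speed of vial_a above 0.9 m/s and height (world z) of vial_a below 0.06 m).
It fails at once if a glass vial is dropped (moves faster than 0.9 m/s less than 60 mm above the worktop) (linear speed of vial_b above 0.9 m/s and height (world z) of vial_b below 0.06 m).
It also fails if it takes over 131 s, if anything falls off the work surface, if the arm or the gripper's body presses on something with over 40 N, if the wrist force passes 120 N, or if a joint passes its speed limit or range.

ROBOT

A 6-joint arm with a two-finger parallel gripper is mounted at the origin on the work surface. World frame = base frame: x ahead of the robot, y to its left, z up, the work surface at z = 0. Lengths are in m, angles in rad, forces in N, time in s.
With the tool pointing down it reaches from about 0.25 to 0.725 m from the base axis. Payload 4 kg.
Tool frame: the origin (TCP) lies midway between the tips of the shut fingers; the grasp point (between the pads) lies 19 mm behind it; x points along the fingers, y is the direction in which the jaws open and shut, and the axes are right-handed (so a half turn about x gives the same grasp; the last joint's range is limited). The gripper opens to 85 mm and grips with 20 to 120 N. Pads are 22 mm wide; open, the fingers measure 114 mm over their backs; the gripper's body (76 mm by 85 mm) begins 54 mm behind the grasp point. The pads swing forward as they close: fully open they stand 13 mm farther back than shut.
Start: joints at [1.186, 0.241, 0.005, 1.335, 0, 1.571], TCP at [0.188, 0.463, 0.231] pointing down, gripper open.
Joint ranges: [-2.72, 2.72], [-1.05, 1.87], [-1.09, 1.28], [-1.99, 2.15], [-1.42, 1.44], [-3.14, 3.14]. Speed limits (rad/s): [2.79, 2.79, 3.14, 3.14, 3.14, 3.14].

INTERFACE

Orientations are given as a unit quaternion [x, y, z, w].
In Python, from workcell import * gives the robot as it stands.
- The arm moves only by the tool play_rows, never from a script. Its argument "plan" is a list of rows, each a list of 7 numbers: the shift along the tool's x, y, z in mm, then the turn, a rotation vector about the tool's x, y, z in rad, then the closure, from -1 (fully open) to 1 (shut). In form: [[x, y, z, rx, ry, rz, grip], ...]. A call has 1 to 20 rows; each row shifts and turns the commanded pose from where the row before left it, along the tool's axes as they then stand; what a row does not reach is not made up. A row lasts 1/12 s, in which the tool goes at most 41.7 mm and 7.16 degrees, less where a joint would pass 70% of its speed; a pose out of reach is approached as far as the arm can. A call with a gripper value outside its range is refused whole. The fingers move at their own pace and stop on an object; the grip force is fixed at half the most. Time passes only in rows, so rows that do not move let the fingers close. It gives the time, the measured TCP pose, the force and the opening at its end, in the units of the state.
- get_obs(): the state, without advancing time (a new reading comes with each control period).
- camera(name): name is "side" or "top"; returns a dict with "frame" (384x512x3 uint8, red, green, blue), "depth" (384x512 float32, m along the optical axis (not along the pixel's ray), 0 where there is no reading), "fx", "fy", "cx", "cy" (pixels), "distortion" ([k1, k2, p1, p2, k3] as OpenCV has them; the pictures are not rectified), "camera_from_world" (4x4, takes a point from world to camera coordinates). Camera axes: x right, y up, looking along -z (the intrinsics and any distortion apply to the point x, -y, -z); pixel columns grow to the right and rows downward; lengths in m; the calibration is good to about 2 mm. A picture is of the moment at which its call begins.
- job_done(): hands the job in, once; it reports no verdict.
Trained networks look in a picture, given as the dict that the camera call returned (one of the last four; its "shot" number tells which), for a name from the list of things; names that differ only in an ending like _2 or _b are one class to them, and where a whole thing is asked for, a point or a joint stands for the part that bears it (a point fixed in the world has none). Each returns a list of dicts, best first, with "confidence" (0 to 1); they miss things now and then, are a little off and sometimes report something else, mostly with a low value. They report only what shows in the picture. A call takes as long as a camera call. They do not tell look-alikes from the thing itself.
- search_frame(thing, picture): "centre" ([x, y, z] in m, in world coordinates, good to about 4 mm: the middle of the surface that is visible of it).
- pinpoint(thing, picture): "centre" ([x, y, z] in m, in world coordinates, good to about 4 mm: a listed point, or the origin of a listed thing).
The state is a dict: "clock": time; "joint_pos": joint angles; "joint_vel": joint speeds; "tau": joint torques, N m; "eef_pos": TCP position; "tool_rot": TCP orientation; "ft_force": force on the tool from outside, world axes, zero at the start; "ft_torque": the same for the moment, N m; "grip_width": finger opening in m.
Only numpy, scipy, OpenCV 4.12 (cv2) and the standard library are available. Lean on these libraries where they do the work, as an engineer would, in place of code of your own. Each camera call takes 0.05 s, during which the arm holds its last target. There are 200 camera calls.

## Working session

There is one attempt and no reset: what is moved stays moved. The work goes in short steps, Python scripts to look and compute and a tool call to move; the robot and the scene stay as the last step left them, time stands still between calls to the robot, and variables do not carry over. Pictures are saved under pics/ and viewed, about 12 in all and at most 16, crops included, and the job is handed in when it is done.

Besides the shell and the picture viewer there is one more tool, called after "Call:" by a JSON object that holds its "name" and its "arguments", one argument or row to a line. play_rows: Moves the arm, as the interface text tells. Its arguments: {"type":"object","properties":{"plan":{"type":"array","items":{"type":"array","items":{"type":"number"}}}},"required":["plan"]}

```bash
mkdir -p pics; cat > h.py <<'E'
from workcell import *
import numpy as np, cv2
def px(c,p):
    q=c["camera_from_world"]@np.r_[p,1]; v=np.array([[q[0],-q[1],-q[2]]])
    K=np.array([[c["fx"],0,c["cx"]],[0,c["fy"],c["cy"]],[0,0,1]])
    return cv2.projectPoints(v,np.zeros(3),np.zeros(3),K,np.array(c["distortion"],float))[0].ravel()
def world(c,u,v,d=None):
    K=np.array([[c["fx"],0,c["cx"]],[0,c["fy"],c["cy"]],[0,0,1]])
    x,y=cv2.undistortPoints(np.array([[[u,v]]],float),K,np.array(c["distortion"],float)).ravel()
    if d is None: d=c["depth"][int(round(v)),int(round(u))]
    return (np.linalg.inv(c["camera_from_world"])@np.array([x*d,-y*d,-d,1]))[:3]
def save(c,n,crop=None,s=1):
    f=c["frame"][...,::-1]
    if crop: u0,v0,u1,v1=crop; f=f[v0:v1,u0:u1]
    cv2.imwrite("pics/"+n,cv2.resize(f,None,fx=s,fy=s,interpolation=cv2.INTER_CUBIC))
E
python3 - <<'E'
from h import *
np.set_printoptions(precision=3,suppress=True)
o=get_obs(); print(o["clock"],o["eef_pos"],o["tool_rot"],o["grip_width"])
for n in ("top","side"):
    c=camera(n); save(c,n+"0.png",s=1.5)
    for t in "vial_a cork_large cork_small_a tray_vial tray_large tray_small rack".split():
        for r in pinpoint(t,c): print(n,t,np.round(r["centre"],3),round(r["confidence"],2),px(c,r["centre"]).round())
E
```

```text
0.0 [0.187 0.463 0.23 ] [ 0.134  0.694 -0.136  0.694] 0.0853953878795124
top vial_a [0.473 0.394 0.037] 0.61 [109. 234.]
top vial_a [0.505 0.39  0.041] 0.61 [110. 221.]
top cork_large [ 0.468  0.164 -0.001] 0.68 [201. 235.]
top cork_small_a [ 0.469 -0.006  0.002] 0.67 [266. 233.]
top cork_small_a [ 0.511 -0.072  0.   ] 0.65 [291. 216.]
top cork_small_a [ 0.484  0.062 -0.002] 0.62 [240. 228.]
top cork_small_a [ 0.483 -0.144  0.002] 0.43 [319. 226.]
top tray_vial [0.637 0.141 0.001] 0.66 [210. 172.]
top tray_large [ 0.508 -0.356  0.004] 0.96 [400. 214.]
top tray_small [ 0.664 -0.139 -0.   ] 0.61 [313. 159.]
top rack [0.523 0.392 0.002] 0.84 [116. 216.]
side vial_a [0.474 0.4   0.04 ] 0.68 [129. 157.]
side vial_a [0.502 0.393 0.038] 0.56 [139. 155.]
side cork_large [ 0.463  0.166 -0.   ] 0.59 [179. 209.]
side cork_small_a [ 0.483 -0.147  0.001] 0.75 [272. 270.]
side cork_small_a [ 0.47  -0.007 -0.   ] 0.71 [226. 241.]
side cork_small_a [ 0.512 -0.071  0.   ] 0.61 [258. 246.]
side cork_small_a [ 0.48   0.058 -0.   ] 0.56 [211. 226.]
side tray_vial [0.635 0.137 0.002] 0.86 [236. 184.]
side tray_vial [0.475 0.401 0.037] 0.16 [129. 158.]
side tray_large [ 0.511 -0.357  0.005] 0.66 [358. 318.]
side tray_small [ 0.667 -0.147 -0.   ] 0.9 [326. 230.]
```

View pics/top0.png

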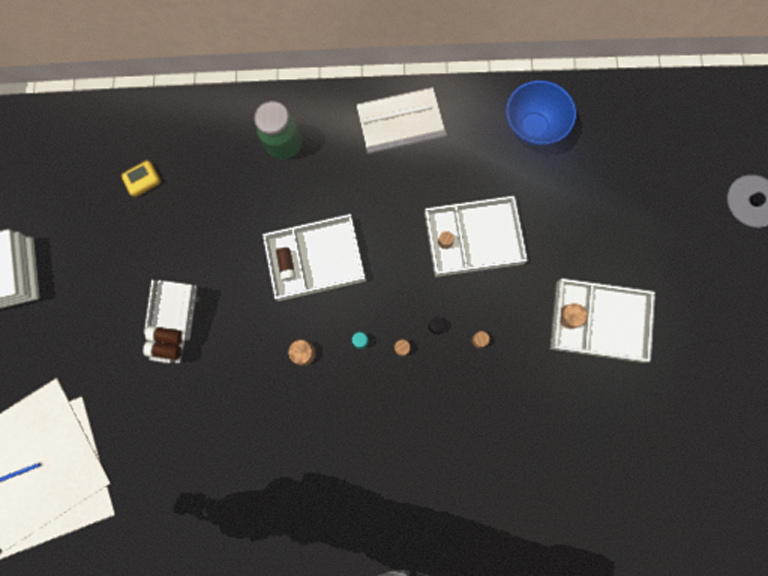

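View pics/side0.png

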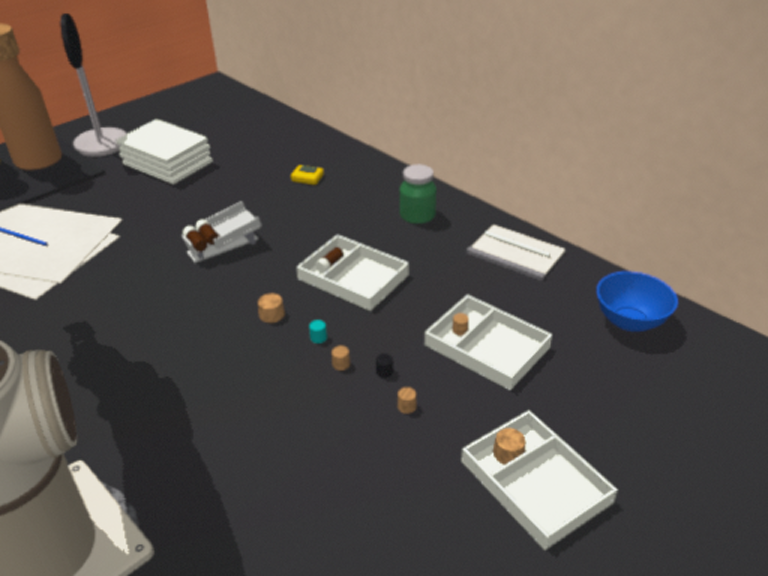

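Pocket samples confirm the trays: vial left (315,257 in the 1.5x view), small centre (475,235), large right (603,320). Candidates in original top px: brown small corks (267,231) and (321,226) are wanted; turquoise (240,228) and black (291,216) are look-alikes. The large cork is at (201,235), and the vials are at (109,234) (against the stop) and (110,223). Next I'll measure angles and positions.

```bash
cat >> h.py <<'E'
def ray(c,u,v,z):
    a=world(c,u,v,1.);b=world(c,u,v,2.); t=(z-a[2])/(b[2]-a[2]); return a+t*(b-a)
E
python3 - <<'E'
from h import *
np.set_printoptions(precision=4,suppress=True)
c=camera("top"); f=c["frame"]; hsv=cv2.cvtColor(f,cv2.COLOR_RGB2HSV)
w=((hsv[...,1]<60)&(hsv[...,2]>110)).astype(np.uint8)
for n,(u,v) in dict(vial=(210,172),large=(401,214),small=(316,157)).items():
    m=np.zeros_like(w); m[v-42:v+42,u-48:u+48]=w[v-42:v+42,u-48:u+48]
    cs=cv2.findContours(m,0,2)[0]; k=max(cs,key=cv2.contourArea)
    P=np.array([ray(c,*q[0],.028)[:2] for q in k],np.float32)
    r=cv2.minAreaRect(P*1000); b=cv2.boxPoints(r); 
    e=b[1]-b[0]; e2=b[2]-b[1]; l=e if np.hypot(*e)>np.hypot(*e2) else e2
    if l[1]<0:l=-l
    print(n,np.array(r[0]),r[1],"yaw",np.arctan2(-l[0],l[1]))
br=((hsv[...,0]<20)&(hsv[...,1]>90)&(hsv[...,2]>110)).astype(np.uint8)
for n,(u,v),z in (("L",(201,235),.03),("s1",(267,231),.028),("s2",(321,226),.028)):
    m=np.zeros_like(br); m[v-13:v+13,u-13:u+13]=br[v-13:v+13,u-13:u+13]
    k=max(cv2.findContours(m,0,2)[0],key=cv2.contourArea); (a,b),R=cv2.minEnclosingCircle(k)
    print(n,a,b,R,ray(c,a,b,z/2),"depth",world(c,a,b))
for n in("top","side"):
    c=camera(n); W=[]
    I=[(u,v) for v in range(384) for u in range(512) if c["depth"][v,u]>0]
    for u,v in I:
        if n=="top" and not(80<u<150 and 170<v<260): continue
        if n=="side" and not(100<u<190 and 120<v<190): continue
        p=world(c,u,v)
        if .42<p[0]<.65 and .33<p[1]<.46 and .01<p[2]<.09: W.append(np.r_[p,c["frame"][v,u]])
    W=np.array(W); np.save(n+".npy",W); print(n,len(W))
    d=(W[:,3]<110)&(W[:,3]>W[:,5]+15); print("brown",d.sum(),W[d,:3].mean(0))
c=camera("top"); save(c,"rack.png",(80,170,160,260),7)
E
```

```text
vial [632.9144 140.101 ] (125.93772888183594, 161.23306274414062) yaw 0.20103012
large [ 507.9263 -352.5227] (168.2982177734375, 124.3777084350586) yaw -0.17497148
small [ 662.611  -144.2043] (125.11724853515625, 162.80911254882812) yaw 0.11587002
L 199.8076934814453 234.3205108642578 7.986382007598877 [0.4684 0.1645 0.015 ] depth [0.4675 0.1621 0.0271]
s1 267.7069091796875 231.12069702148438 5.169337749481201 [ 0.4721 -0.0107  0.014 ] depth [ 0.471  -0.0107  0.0276]
s2 320.2631530761719 225.65789794921875 5.431687355041504 [ 0.4824 -0.146   0.014 ] depth [ 0.4812 -0.1441  0.027 ]
top 1525
brown 330 [0.4853 0.3855 0.0477]
side 993
brown 219 [0.4794 0.3794 0.0454]
```

View pics/rack.png

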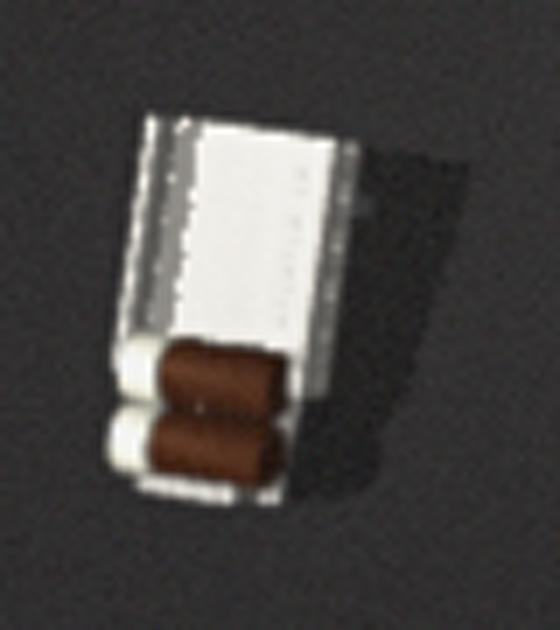

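The crop shows vial_a lying at the low-end stop (cap 130,438; body to 283,462) and vial_b touching it uphill. The rack yaw is about -0.14.

```bash
cat >> h.py <<'E'
from scipy.spatial.transform import Rotation as R
def go(x,y,z,psi,smax=32):
    o=get_obs(); M=R.from_quat(o["tool_rot"]).as_matrix()
    T=(R.from_euler("z",psi)*R.from_euler("y",np.pi/2)).as_matrix()
    rv=R.from_matrix(M.T@T).as_rotvec(); nr=int(np.ceil(np.linalg.norm(rv)/.12))
    d=T.T@(np.array([x,y,z])-o["eef_pos"])*1000; n=max(1,int(np.ceil(np.linalg.norm(d)/smax)))
    print("t",round(o["clock"],2),"grip",round(o["grip_width"],4),"pos",np.round(o["eef_pos"],4))
    print("turn total",np.round(rv,3),"rows",nr,np.round(rv/max(nr,1),4)," then shift",np.round(d,1),"rows",n,np.round(d/n,1))
E
python3 - <<'E'
from h import *
np.set_printoptions(precision=4,suppress=True)
c=camera("top")
E=[ray(c,80+(a+.5)/7-.5,170+(b+.5)/7-.5,.037) for a,b in((107,438),(283,462))]
print(E,np.linalg.norm(E[0]-E[1]),np.mean(E,0))
d=E[0]-E[1]; print("yaw",np.arctan2(-d[0],d[1]))
for n in("top","side"):
  W=np.load(n+".npy"); y=-.14
  Rz=np.array([[np.cos(y),-np.sin(y)],[np.sin(y),np.cos(y)]]); q=(W[:,:2]-[.523,.392])@Rz
  g=(W[:,3:].min(1)>150)&(q[:,0]>0)&(abs(q[:,1])<.018)
  A=np.c_[W[g,:2],np.ones(g.sum())]; s=np.linalg.lstsq(A,W[g,2],rcond=None)[0]; print(n,g.sum(),s,"yaw",np.arctan2(s[1],s[0]))
  print("q range",np.percentile(q,[1,99],axis=0))
go(.4735,.3975,.12,-.14)
E
```

```text
[array([0.4788, 0.4311, 0.037 ]), array([0.4685, 0.3649, 0.037 ])] 0.06705352128324565 [0.4736 0.398  0.037 ]
yaw -0.15348070366294897
top 364 [ 0.1618 -0.044  -0.0366] yaw -0.26566137628880615
q range [[-0.0645 -0.0418]
 [ 0.068   0.03  ]]
side 157 [ 0.166  -0.0369 -0.0398] yaw -0.218589176371658
q range [[-0.0659 -0.0421]
 [ 0.0656  0.0322]]
t 1.05 grip 0.0856 pos [0.1877 0.4634 0.2313]
turn total [-0.245  0.     0.   ] rows 3 [-0.0816  0.      0.    ]  then shift [111.3 -25.4 292.2] rows 10 [11.1 -2.5 29.2]
```

```bash
python3 - <<'E'
from h import *
np.set_printoptions(precision=4,suppress=True)
for n in("top","side"):
  W=np.load(n+".npy"); 
  r=cv2.minAreaRect((W[:,:2]*1000).astype(np.float32)); print(n,r)
  for y in(-.14,-.2):
    x=np.array([np.cos(y),np.sin(y)]); yy=np.array([-x[1],x[0]])
    s=W[:,:2]@x; t=W[:,:2]@yy; s0=np.array([.523,.392])@x; t0=np.array([.523,.392])@yy
    s-=s0;t-=t0
    for a in np.arange(-.065,.066,.01):
      k=(s>=a)&(s<a+.01)
      if k.sum()>5: print(y,round(a,3),k.sum(),np.percentile(t[k],[2,98]),np.percentile(W[k,2],[10,50,90]))
E
```

```text
top ((523.7490234375, 387.46173095703125), (75.37705993652344, 137.02145385742188), 79.8528060913086)
-0.14 -0.065 87 [-0.0307  0.0238] [0.0354 0.0421 0.0471]
-0.14 -0.055 103 [-0.0311  0.0238] [0.0403 0.0472 0.0498]
-0.14 -0.045 89 [-0.0312  0.0238] [0.0382 0.0443 0.048 ]
-0.14 -0.035 106 [-0.0328  0.0239] [0.0437 0.05   0.0528]
-0.14 -0.025 122 [-0.0395  0.0319] [0.0386 0.0509 0.0535]
-0.14 -0.015 108 [-0.0399  0.0311] [0.0284 0.0377 0.0484]
-0.14 -0.005 119 [-0.0402  0.0303] [0.0288 0.031  0.0453]
-0.14 0.005 121 [-0.0414  0.0294] [0.0301 0.0332 0.0462]
-0.14 0.015 119 [-0.0409  0.0297] [0.032  0.0344 0.0486]
-0.14 0.025 119 [-0.0414  0.0291] [0.0337 0.0363 0.0481]
-0.14 0.035 120 [-0.0415  0.029 ] [0.0355 0.0381 0.05  ]
-0.14 0.045 129 [-0.042   0.0295] [0.0363 0.0394 0.0539]
-0.14 0.055 119 [-0.042   0.0279] [0.0386 0.0415 0.0538]
-0.14 0.065 51 [-0.0423  0.0278] [0.0393 0.0422 0.0499]
-0.2 -0.065 87 [-0.0336  0.0206] [0.0354 0.042  0.0471]
-0.2 -0.055 101 [-0.0341  0.0202] [0.0402 0.0472 0.05  ]
-0.2 -0.045 93 [-0.0344  0.0209] [0.0382 0.044  0.0479]
-0.2 -0.035 100 [-0.0334  0
[... 1559 characters left out ...]
358  0.0219] [0.0187 0.0475 0.0502]
-0.2 -0.045 52 [-0.034   0.0195] [0.0347 0.0442 0.0491]
-0.2 -0.035 84 [-0.0374  0.0202] [0.0343 0.049  0.0546]
-0.2 -0.025 72 [-0.0422  0.0228] [0.0296 0.0492 0.0543]
-0.2 -0.015 44 [-0.0421  0.0305] [0.029  0.0411 0.0485]
-0.2 -0.005 76 [-0.0393  0.0326] [0.0295 0.0342 0.0474]
-0.2 0.005 74 [-0.041   0.0318] [0.0311 0.0358 0.0491]
-0.2 0.015 75 [-0.0394  0.0329] [0.0341 0.0375 0.0504]
-0.2 0.025 72 [-0.0403  0.0307] [0.036  0.0395 0.0516]
-0.2 0.035 79 [-0.0397  0.034 ] [0.0356 0.0413 0.0539]
-0.2 0.045 98 [-0.0376  0.0341] [0.0166 0.041  0.0535]
-0.2 0.055 70 [-0.039   0.0365] [0.0407 0.0444 0.0566]
-0.2 0.065 16 [-0.0371  0.036 ] [0.0401 0.0429 0.0518]
```

Call:
{"name": "play_rows", "arguments": {
  "plan": [
    [0,0,0,-0.08,0,0,-1],
    [0,0,0,-0.08,0,0,-1],
    [0,0,0,-0.085,0,0,-1],
    [11,-2.5,29,0,0,0,-1],
    [11,-2.5,29,0,0,0,-1],
    [11,-2.5,29,0,0,0,-1],
    [11,-2.5,29,0,0,0,-1],
    [11,-2.5,29,0,0,0,-1],
    [11,-2.5,29,0,0,0,-1],
    [11,-2.5,29,0,0,0,-1],
    [11,-2.5,29,0,0,0,-1],
    [11,-2.5,30,0,0,0,-1],
    [12,-3,30,0,0,0,-1],
    [0,0,0,0,0,0,-1],
    [0,0,0,0,0,0,-1]
  ]
}}

```text
clock: 2.3
eef_pos: [0.474, 0.3962, 0.1187]
tool_rot: [0.05, 0.706, -0.051, 0.705]
ft_force: [-0.1, 0.5, 0.3]
grip_width: 0.0854
```

Call:
{"name": "play_rows", "arguments": {
  "plan": [
    [0,0,-2,0.027,0,0,-1],
    [25,0,0,0,0,0,-1],
    [25,0,0,0,0,0,-1],
    [20,0,0,0,0,0,-1],
    [15,0,0,0,0,0,-1],
    [11,0,0,0,0,0,-1],
    [0,0,0,0,0,0,-1],
    [0,0,0,0,0,0,-1]
  ]
}}

```text
clock: 2.97
eef_pos: [0.4706, 0.3982, 0.0246]
tool_rot: [0.058, 0.705, -0.059, 0.705]
ft_force: [0.0, 0.0, 0.4]
grip_width: 0.0856
```

```bash
python3 - <<'E'
from h import *
c=camera("side"); save(c,"g1.png",(80,90,220,210),5); go(.472,.396,.022,-.17)
E
```

```text
t 3.02 grip 0.0858 pos [0.4714 0.3986 0.0254]
turn total [ 0.004  0.001 -0.001] rows 1 [ 0.004   0.0009 -0.0012]  then shift [ 3.4 -2.5  1.1] rows 1 [ 3.4 -2.5  1.1]
```

View pics/g1.png

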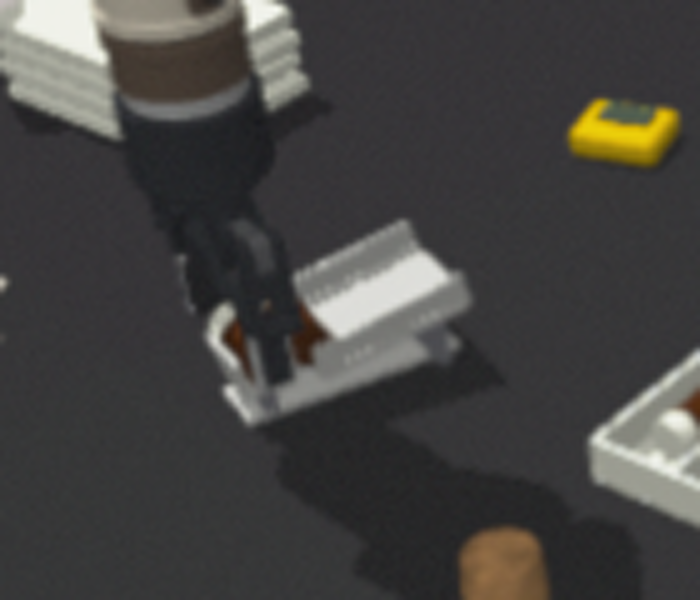

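The fingers straddle vial_a (near finger at 275,350, over its end, clear of the vial_b end at 310,335). Close.

Call:
{"name": "play_rows", "arguments": {
  "plan": [
    [2,-1,0,0,0,0,-0.8],
    [0,0,0,0,0,0,-0.6],
    [0,0,0,0,0,0,-0.5],
    [0,0,0,0,0,0,-0.4],
    [0,0,0,0,0,0,-0.3],
    [0,0,0,0,0,0,0],
    [0,0,0,0,0,0,0.3],
    [0,0,0,0,0,0,0.3],
    [0,0,0,0,0,0,0.3],
    [0,0,0,0,0,0,0.3],
    [0,0,0,0,0,0,0.3]
  ]
}}

```text
clock: 3.93
eef_pos: [0.4716, 0.3971, 0.0232]
tool_rot: [0.059, 0.704, -0.059, 0.705]
ft_force: [-0.7, -0.9, 5.9]
grip_width: 0.0549
```

Call:
{"name": "play_rows", "arguments": {
  "plan": [
    [-4,0,0,0,0,0,0.3],
    [-8,0,0,0,0,0,0.3],
    [-12,0,0,0,0,0,0.3],
    [-20,0,0,0,0,0,0.3],
    [-28,0,0,0,0,0,0.3],
    [-28,0,0,0,0,0,0.3],
    [0,0,0,0.12,0,0,0.3],
    [0,0,0,0.12,0,0,0.3],
    [0,0,0,0.12,0,0,0.3],
    [0,0,0,0.12,0,0,0.3],
    [0,0,0,0.12,0,0,0.3],
    [0,0,0,0.12,0,0,0.3],
    [0,0,0,0.12,0,0,0.3],
    [0,0,0,0.12,0,0,0.3],
    [0,0,0,0.12,0,0,0.3],
    [0,0,0,0.12,0,0,0.3],
    [0,0,0,0,0,0,0.3]
  ]
}}

```text
clock: 5.35
eef_pos: [0.471, 0.3967, 0.1224]
tool_rot: [0.447, 0.548, -0.447, 0.548]
ft_force: [0.1, -0.2, -0.9]
grip_width: 0.0544
```

```bash
python3 - <<'E'
from h import *
np.set_printoptions(precision=3,suppress=True)
go(.645,.090,.06,-1.37)
c=camera("side");
for t in("vial_a","tray_vial"):
  for r in pinpoint(t,c): print(t,np.round(r["centre"],3),r["confidence"])
E
```

```text
t 5.35 grip 0.0544 pos [0.471 0.397 0.122]
turn total [0.001 0.    0.   ] rows 1 [0.001 0.    0.   ]  then shift [ 62.4 109.3 335.2] rows 12 [ 5.2  9.1 27.9]
vial_a [0.47  0.396 0.135] 0.72
vial_a [0.477 0.394 0.039] 0.55
tray_vial [0.637 0.14  0.003] 0.78
```

Call:
{"name": "play_rows", "arguments": {
  "plan": [
    [0,9,28,0,0,0,0.3],
    [0,9,28,0,0,0,0.3],
    [0,9,28,0,0,0,0.3],
    [0,9,28,0,0,0,0.3],
    [0,9,28,0,0,0,0.3],
    [0,9,28,0,0,0,0.3],
    [0,9,28,0,0,0,0.3],
    [0,9,28,0,0,0,0.3],
    [0,9,28,0,0,0,0.3],
    [0,9,28,0,0,0,0.3],
    [0,9,28,0,0,0,0.3],
    [0,10,27,0,0,0,0.3],
    [30,0,0,0,0,0,0.3],
    [30,0,0,0,0,0,0.3],
    [0,0,0,0,0,0,0.3],
    [0,0,0,0,0,0,0.3]
  ]
}}

```text
clock: 6.83
eef_pos: [0.6436, 0.0904, 0.0603]
tool_rot: [0.445, 0.55, -0.448, 0.547]
ft_force: [-0.6, -0.6, 0.5]
grip_width: 0.0546
```

```bash
python3 - <<'E'
from h import *
np.set_printoptions(precision=3,suppress=True)
c=camera("side");save(c,"p1.png",(150,110,310,230),5)
for r in pinpoint("vial_a",c): print(np.round(r["centre"],3),r["confidence"])
go(.645,.090,.004,-1.37)
E
```

```text
[0.642 0.089 0.073] 0.72
[ 0.524  0.388 -0.   ] 0.52
[0.476 0.398 0.037] 0.47
t 6.93 grip 0.0549 pos [0.646 0.091 0.064]
turn total [ 0.005  0.    -0.002] rows 1 [ 0.004  0.    -0.002]  then shift [59.8 -1.8  1. ] rows 2 [29.9 -0.9  0.5]
```

View pics/p1.png

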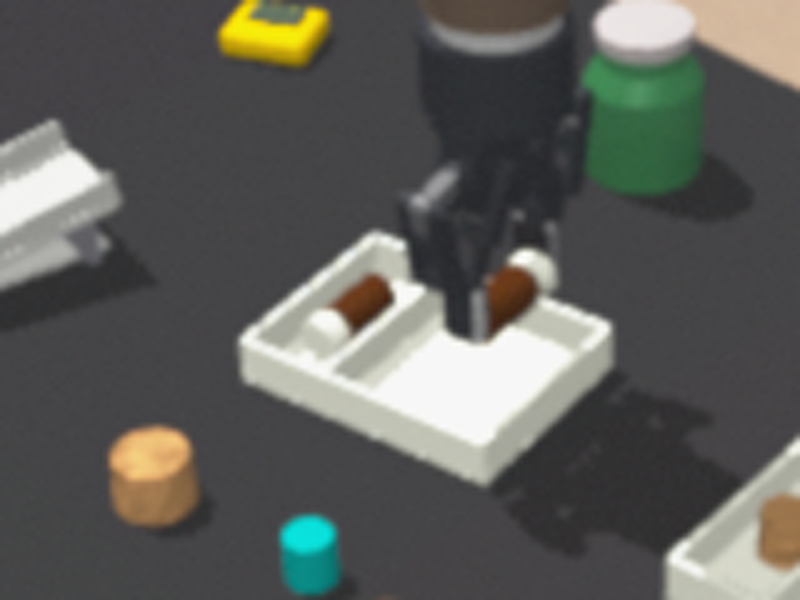

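Vial_a is held at (520,290), over the bay of the vial tray. I'll lower it in decreasing steps.

Call:
{"name": "play_rows", "arguments": {
  "plan": [
    [20,0,0,0,0,0,0.3],
    [15,0,0,0,0,0,0.3],
    [10,0,0,0,0,0,0.3],
    [6,0,0,0,0,0,0.3],
    [2,0,0,0,0,0,0.3],
    [1,0,0,0,0,0,0.3],
    [0,0,0,0,0,0,0.3]
  ]
}}

```text
clock: 7.52
eef_pos: [0.6464, 0.091, 0.0092]
tool_rot: [0.447, 0.548, -0.446, 0.549]
ft_force: [-0.6, -0.6, 0.6]
grip_width: 0.0551
```

```bash
python3 - <<'E'
from h import *
np.set_printoptions(precision=3,suppress=True)
for n in("side","top"):
  c=camera(n)
  for r in pinpoint("vial_a",c): print(np.round(r["centre"],3),r["confidence"])
o=get_obs();print(o["eef_pos"],o["ft_force"])
E
```

```text
[0.476 0.398 0.036] 0.51
[0.646 0.088 0.024] 0.45
[0.478 0.394 0.038] 0.74
[0.646 0.091 0.009] [-0.377  1.006 -0.387]
```

Call:
{"name": "play_rows", "arguments": {
  "plan": [
    [2,0,0,0,0,0,0.3],
    [2,0,0,0,0,0,0.3],
    [1,0,0,0,0,0,0.3],
    [0,0,0,0,0,0,0.3]
  ]
}}

```text
clock: 8.05
eef_pos: [0.6457, 0.0908, 0.0033]
tool_rot: [0.446, 0.548, -0.447, 0.548]
ft_force: [-0.7, 0.2, -0.2]
grip_width: 0.0546
```

Call:
{"name": "play_rows", "arguments": {
  "plan": [
    [1,0,0,0,0,0,0.3],
    [0,0,0,0,0,0,0.3]
  ]
}}

```text
clock: 8.22
eef_pos: [0.6457, 0.0908, 0.0032]
tool_rot: [0.447, 0.548, -0.446, 0.548]
ft_force: [-2.4, -0.4, 5.5]
grip_width: 0.0545
```

Call:
{"name": "play_rows", "arguments": {
  "plan": [
    [1,0,0,0,0,0,0.3],
    [0,0,0,0,0,0,0.3]
  ]
}}

```text
clock: 8.38
eef_pos: [0.6457, 0.0908, 0.0032]
tool_rot: [0.447, 0.548, -0.446, 0.548]
ft_force: [-4.0, -0.5, 9.5]
grip_width: 0.0551
```

Contact is felt. Release and rise.

Call:
{"name": "play_rows", "arguments": {
  "plan": [
    [-1,0,0,0,0,0,-0.3],
    [0,0,0,0,0,0,-0.4],
    [0,0,0,0,0,0,-0.5],
    [0,0,0,0,0,0,-0.55],
    [0,0,0,0,0,0,-0.55],
    [0,0,0,0,0,0,-0.55]
  ]
}}

```text
clock: 8.88
eef_pos: [0.6456, 0.0908, 0.0019]
tool_rot: [0.446, 0.548, -0.447, 0.548]
ft_force: [-0.4, -0.3, -0.3]
grip_width: 0.0663
```

Call:
{"name": "play_rows", "arguments": {
  "plan": [
    [-5,0,0,0,0,0,-0.55],
    [-15,0,0,0,0,0,-0.55],
    [-30,0,0,0,0,0,-0.55],
    [-30,0,0,0,0,0,-0.6],
    [-30,0,0,0,0,0,-0.8],
    [0,0,0,0,0,0,-1]
  ]
}}

```text
clock: 9.38
eef_pos: [0.6502, 0.0914, 0.1205]
tool_rot: [0.45, 0.545, -0.443, 0.551]
ft_force: [0.6, -0.5, 1.6]
grip_width: 0.0854
```

```bash
python3 - <<'E'
from h import *
np.set_printoptions(precision=3,suppress=True)
c=camera("side")
for r in pinpoint("vial_a",c): print(np.round(r["centre"],3),r["confidence"])
go(.472,.396,.12,-.17)
E
```

```text
[0.477 0.396 0.038] 0.59
[0.645 0.087 0.019] 0.52
t 9.48 grip 0.0851 pos [0.647 0.091 0.115]
turn total [-1.197  0.003 -0.004] rows 10 [-0.12  0.   -0.  ]  then shift [  -5.1  270.9 -224.3] rows 11 [ -0.5  24.6 -20.4]
```

Call:
{"name": "play_rows", "arguments": {
  "plan": [
    [0,0,0,-0.12,0,0,-1],
    [0,0,0,-0.12,0,0,-1],
    [0,0,0,-0.12,0,0,-1],
    [0,0,0,-0.12,0,0,-1],
    [0,0,0,-0.12,0,0,-1],
    [0,0,0,-0.12,0,0,-1],
    [0,0,0,-0.12,0,0,-1],
    [0,0,0,-0.12,0,0,-1],
    [0,0,0,-0.12,0,0,-1],
    [0,0,0,-0.12,0,0,-1],
    [0,30,-25,0,0,0,-1],
    [0,30,-25,0,0,0,-1],
    [0,30,-25,0,0,0,-1],
    [0,30,-25,0,0,0,-1],
    [0,30,-25,0,0,0,-1],
    [0,30,-25,0,0,0,-1],
    [0,30,-25,0,0,0,-1],
    [0,30,-25,0,0,0,-1],
    [0,30,-24,0,0,0,-1],
    [0,0,0,0,0,0,-1]
  ]
}}

```text
clock: 11.15
eef_pos: [0.4648, 0.3997, 0.1106]
tool_rot: [0.056, 0.706, -0.056, 0.704]
ft_force: [0.8, -0.6, -0.6]
grip_width: 0.0856
```

```bash
python3 - <<'E'
from h import *
np.set_printoptions(precision=3,suppress=True)
c=camera("side")
for r in pinpoint("vial_a",c): print(np.round(r["centre"],3),r["confidence"])
go(.472,.396,.022,-.17)
E
```

```text
[0.644 0.089 0.016] 0.75
[0.475 0.396 0.038] 0.64
t 11.25 grip 0.0855 pos [0.468 0.395 0.111]
turn total [ 0.007 -0.002  0.003] rows 1 [ 0.007 -0.002  0.003]  then shift [88.6  1.6  4.1] rows 3 [29.5  0.5  1.4]
```

Call:
{"name": "play_rows", "arguments": {
  "plan": [
    [0,1.5,4,0.007,0,0,-1],
    [25,0,0,0,0,0,-1],
    [25,0,0,0,0,0,-1],
    [20,0,0,0,0,0,-1],
    [12,0,0,0,0,0,-1],
    [6,0,0,0,0,0,-1],
    [0,0,0,0,0,0,-1],
    [0,0,0,0,0,0,-1]
  ]
}}

```text
clock: 11.92
eef_pos: [0.4748, 0.3941, 0.0243]
tool_rot: [0.062, 0.704, -0.062, 0.704]
ft_force: [0.4, -0.4, 0.4]
grip_width: 0.0854
```

```bash
python3 - <<'E'
from h import *
c=camera("side"); save(c,"g2.png",(80,90,220,210),5); go(.472,.396,.022,-.17)
E
```

```text
t 11.97 grip 0.0855 pos [0.4751 0.3948 0.0251]
turn total [-0.005  0.001 -0.001] rows 1 [-0.0053  0.0009 -0.001 ]  then shift [ 3.1  0.7 -3.2] rows 1 [ 3.1  0.7 -3.2]
```

View pics/g2.png

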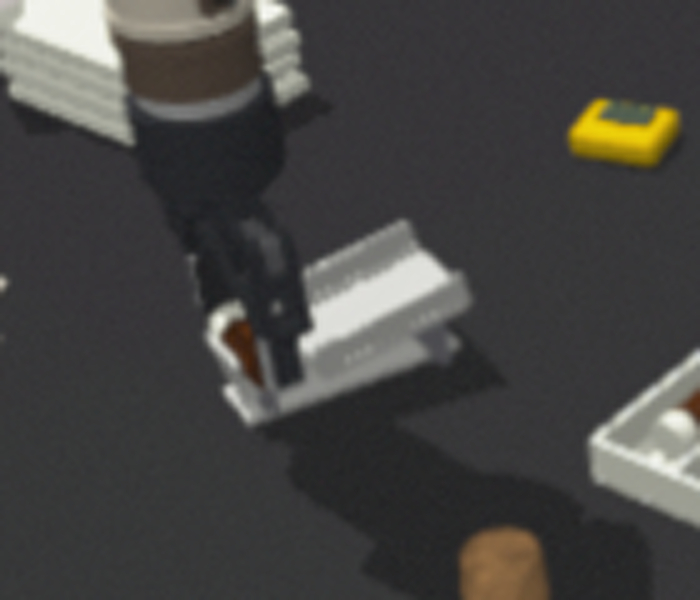

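Vial_b is at the stop (245,350); the finger sits about 3 mm uphill of its middle. Correct, then close.

Call:
{"name": "play_rows", "arguments": {
  "plan": [
    [2.5,0.5,-3,0,0,0,-0.9],
    [0,0,0,0,0,0,-0.7],
    [0,0,0,0,0,0,-0.5],
    [0,0,0,0,0,0,-0.4],
    [0,0,0,0,0,0,-0.3],
    [0,0,0,0,0,0,0],
    [0,0,0,0,0,0,0.3],
    [0,0,0,0,0,0,0.3],
    [0,0,0,0,0,0,0.3],
    [0,0,0,0,0,0,0.3]
  ]
}}

```text
clock: 12.8
eef_pos: [0.4713, 0.3965, 0.0227]
tool_rot: [0.062, 0.704, -0.061, 0.705]
ft_force: [-1.2, -0.1, 5.3]
grip_width: 0.0551
```

Call:
{"name": "play_rows", "arguments": {
  "plan": [
    [-4,0,0,0,0,0,0.3],
    [-8,0,0,0,0,0,0.3],
    [-12,0,0,0,0,0,0.3],
    [-20,0,0,0,0,0,0.3],
    [-28,0,0,0,0,0,0.3],
    [-28,0,0,0,0,0,0.3],
    [0,0,0,0.12,0,0,0.3],
    [0,0,0,0.12,0,0,0.3],
    [0,0,0,0.12,0,0,0.3],
    [0,0,0,0.12,0,0,0.3],
    [0,0,0,0.12,0,0,0.3],
    [0,0,0,0.12,0,0,0.3],
    [0,0,0,0.12,0,0,0.3],
    [0,0,0,0.12,0,0,0.3],
    [0,0,0,0.12,0,0,0.3],
    [0,0,0,0.12,0,0,0.3],
    [0,0,0,0,0,0,0.3]
  ]
}}

```text
clock: 14.22
eef_pos: [0.471, 0.396, 0.122]
tool_rot: [0.449, 0.546, -0.449, 0.546]
ft_force: [1.2, -0.5, -0.8]
grip_width: 0.0552
```

```bash
python3 - <<'E'
from h import *
go(.635,.137,.06,-1.37)
c=camera("side")
for r in pinpoint("vial_a",c): print(np.round(r["centre"],3),r["confidence"])
E
```

```text
t 14.22 grip 0.0552 pos [0.471 0.396 0.122]
turn total [-0.006  0.     0.   ] rows 1 [-0.0058  0.0002  0.0002]  then shift [ 62.  109.1 286.5] rows 10 [ 6.2 10.9 28.6]
[0.474 0.392 0.137] 0.74
[0.643 0.089 0.017] 0.59
```

Call:
{"name": "play_rows", "arguments": {
  "plan": [
    [0,11,28.5,0,0,0,0.3],
    [0,11,28.5,0,0,0,0.3],
    [0,11,28.5,0,0,0,0.3],
    [0,11,28.5,0,0,0,0.3],
    [0,11,28.5,0,0,0,0.3],
    [0,11,28.5,0,0,0,0.3],
    [0,11,28.5,0,0,0,0.3],
    [0,11,28.5,0,0,0,0.3],
    [0,11,28.5,0,0,0,0.3],
    [0,10,29,0,0,0,0.3],
    [30,0,0,0,0,0,0.3],
    [30,0,0,0,0,0,0.3],
    [0,0,0,0,0,0,0.3],
    [0,0,0,0,0,0,0.3]
  ]
}}

```text
clock: 15.48
eef_pos: [0.6317, 0.1368, 0.0598]
tool_rot: [0.446, 0.548, -0.45, 0.546]
ft_force: [-0.2, -0.6, -0.3]
grip_width: 0.0547
```

```bash
python3 - <<'E'
from h import *
c=camera("side");save(c,"p2.png",(150,110,310,230),5)
go(.635,.137,.004,-1.37)
E
```

```text
t 15.53 grip 0.0548 pos [0.6334 0.1376 0.062 ]
turn total [-0.002  0.     0.001] rows 1 [-0.0022  0.      0.0013]  then shift [58.   1.4  0.9] rows 2 [29.   0.7  0.4]
```

View pics/p2.png

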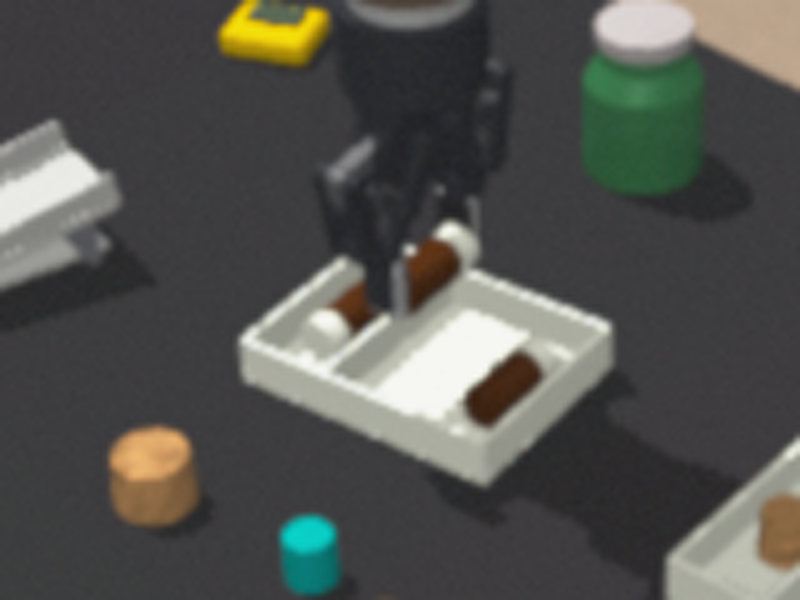

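Vial_b hangs at (430,275); vial_a lies at (505,385) in the bay. I'll shift 4 mm away from the divider and lower.

Call:
{"name": "play_rows", "arguments": {
  "plan": [
    [20,0,4,0,0,0,0.3],
    [15,0,0,0,0,0,0.3],
    [10,0,0,0,0,0,0.3],
    [6,0,0,0,0,0,0.3],
    [3,0,0,0,0,0,0.3],
    [2,0,0,0,0,0,0.3],
    [1,0,0,0,0,0,0.3],
    [0,0,0,0,0,0,0.3]
  ]
}}

```text
clock: 16.2
eef_pos: [0.6351, 0.1338, 0.0055]
tool_rot: [0.449, 0.547, -0.448, 0.547]
ft_force: [-0.2, -0.3, -0.9]
grip_width: 0.0549
```

Call:
{"name": "play_rows", "arguments": {
  "plan": [
    [1,0,0,0,0,0,0.3],
    [0,0,0,0,0,0,0.3]
  ]
}}

```text
clock: 16.37
eef_pos: [0.6349, 0.1336, 0.0042]
tool_rot: [0.449, 0.547, -0.448, 0.547]
ft_force: [-0.0, -0.7, -1.7]
grip_width: 0.0548
```

Call:
{"name": "play_rows", "arguments": {
  "plan": [
    [1,0,0,0,0,0,0.3],
    [0,0,0,0,0,0,0.3]
  ]
}}

```text
clock: 16.53
eef_pos: [0.6346, 0.1335, 0.0028]
tool_rot: [0.448, 0.547, -0.448, 0.547]
ft_force: [1.0, -1.0, -0.7]
grip_width: 0.0547
```

Call:
{"name": "play_rows", "arguments": {
  "plan": [
    [1,0,0,0,0,0,0.3],
    [0,0,0,0,0,0,0.3]
  ]
}}

```text
clock: 16.7
eef_pos: [0.6346, 0.1335, 0.0027]
tool_rot: [0.449, 0.547, -0.448, 0.547]
ft_force: [-2.1, -0.4, 4.4]
grip_width: 0.055
```

Call:
{"name": "play_rows", "arguments": {
  "plan": [
    [0,0,0,0,0,0,-0.3],
    [0,0,0,0,0,0,-0.4],
    [0,0,0,0,0,0,-0.5],
    [0,0,0,0,0,0,-0.55],
    [0,0,0,0,0,0,-0.55],
    [0,0,0,0,0,0,-0.55],
    [-5,0,0,0,0,0,-0.55],
    [-15,0,0,0,0,0,-0.55],
    [-30,0,0,0,0,0,-0.55],
    [-30,0,0,0,0,0,-0.6],
    [0,0,0,0.12,0,0,-0.8],
    [0,0,0,0.12,0,0,-1],
    [0,0,0,0.12,0,0,-1],
    [0,0,0,0,0,0,-1]
  ]
}}

```text
clock: 17.87
eef_pos: [0.6348, 0.1336, 0.0826]
tool_rot: [0.54, 0.457, -0.539, 0.457]
ft_force: [-0.1, -0.4, 0.2]
grip_width: 0.0854
```

```bash
python3 - <<'E'
from h import *
c=camera("side")
for t in("vial_a","cork_large"):
 for r in pinpoint(t,c): print(t,np.round(r["centre"],3),r["confidence"])
go(.467,.164,.085,-1.746)
E
```

```text
vial_a [0.645 0.088 0.019] 0.76
vial_a [0.637 0.131 0.021] 0.64
vial_a [ 0.469 -0.009 -0.   ] 0.32
cork_large [ 0.464  0.164 -0.002] 0.59
t 18.02 grip 0.0855 pos [0.6345 0.1335 0.0818]
turn total [0.015 0.    0.   ] rows 1 [0.0149 0.     0.0001]  then shift [  -3.2 -170.3   -0.8] rows 6 [ -0.5 -28.4  -0.1]
```

Call:
{"name": "play_rows", "arguments": {
  "plan": [
    [0,-28,0,0.015,0,0,-1],
    [0,-28,0,0,0,0,-1],
    [0,-28,0,0,0,0,-1],
    [0,-28,0,0,0,0,-1],
    [0,-28,0,0,0,0,-1],
    [0,-30,-1,0,0,0,-1],
    [0,0,0,0,0,0,-1],
    [25,0,0,0,0,0,-1],
    [25,0,0,0,0,0,-1],
    [16,0,0,0,0,0,-1],
    [9,0,0,0,0,0,-1],
    [0,0,0,0,0,0,-1],
    [0,0,0,0,0,0,-1]
  ]
}}

```text
clock: 19.1
eef_pos: [0.4675, 0.1641, 0.0068]
tool_rot: [-0.542, -0.454, 0.543, -0.454]
ft_force: [-0.3, -0.3, 0.4]
grip_width: 0.0855
```

```bash
python3 - <<'E'
from h import *
c=camera("side");save(c,"g3.png",(120,150,260,270),5)
go(.467,.164,.006,-1.746)
E
```

```text
t 19.15 grip 0.0856 pos [0.4682 0.1644 0.0074]
turn total [-0.002 -0.001 -0.001] rows 1 [-0.0023 -0.0005 -0.0009]  then shift [ 1.4 -1.1  0.6] rows 1 [ 1.4 -1.1  0.6]
```

View pics/g3.png

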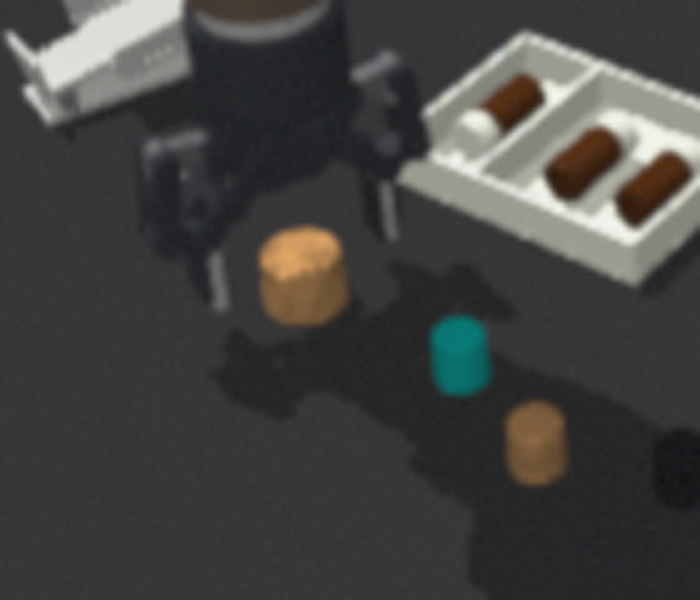

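Both vials lie in the bay, and the large cork (303,275) is centred between the pads. Close and lift.

Call:
{"name": "play_rows", "arguments": {
  "plan": [
    [0,0,0,0,0,0,-0.6],
    [0,0,0,0,0,0,-0.3],
    [0,0,0,0,0,0,0],
    [0,0,0,0,0,0,0.3],
    [0,0,0,0,0,0,0.5],
    [0,0,0,0,0,0,0.5],
    [0,0,0,0,0,0,0.5],
    [0,0,0,0,0,0,0.5],
    [-5,0,0,0,0,0,0.5],
    [-15,0,0,0,0,0,0.5],
    [-30,0,0,0,0,0,0.5],
    [-30,0,0,0,0,0,0.5],
    [0,0,0,0,0,0,0.5]
  ]
}}

```text
clock: 20.23
eef_pos: [0.4712, 0.1656, 0.0926]
tool_rot: [0.546, 0.452, -0.539, 0.455]
ft_force: [0.9, 0.4, 1.2]
grip_width: 0.0397
```

```bash
python3 - <<'E'
from h import *
c=camera("side")
for r in pinpoint("cork_large",c): print(np.round(r["centre"],3),r["confidence"])
go(.505,-.381,.07,-1.746)
E
```

```text
[0.467 0.16  0.082] 0.65
t 20.33 grip 0.0395 pos [0.4686 0.1647 0.0886]
turn total [-0.003 -0.002 -0.004] rows 1 [-0.0027 -0.002  -0.0035]  then shift [ 18.6 130.9 531. ] rows 18 [ 1.   7.3 29.5]
```

Call:
{"name": "play_rows", "arguments": {
  "plan": [
    [0,7,29.5,0,0,0,0.5],
    [0,7,29.5,0,0,0,0.5],
    [0,7,29.5,0,0,0,0.5],
    [0,7,29.5,0,0,0,0.5],
    [0,7,29.5,0,0,0,0.5],
    [0,7,29.5,0,0,0,0.5],
    [0,7,29.5,0,0,0,0.5],
    [0,7,29.5,0,0,0,0.5],
    [0,7,29.5,0,0,0,0.5],
    [0,7,29.5,0,0,0,0.5],
    [0,7,29.5,0,0,0,0.5],
    [0,7,29.5,0,0,0,0.5],
    [0,7,29.5,0,0,0,0.5],
    [0,8,29.5,0,0,0,0.5],
    [0,8,29.5,0,0,0,0.5],
    [0,8,29.5,0,0,0,0.5],
    [0,8,29.5,0,0,0,0.5],
    [0,8,29.5,0,0,0,0.5],
    [0,0,0,0,0,0,0.5],
    [0,0,0,0,0,0,0.5]
  ]
}}

```text
clock: 22.0
eef_pos: [0.501, -0.3826, 0.0846]
tool_rot: [-0.543, -0.454, 0.543, -0.452]
ft_force: [0.6, 0.9, 0.0]
grip_width: 0.0392
```

```bash
python3 - <<'E'
from h import *
c=camera("side")
for t in("cork_large","tray_large"):
 for r in pinpoint(t,c): print(t,np.round(r["centre"],3),r["confidence"])
go(.505,-.381,.01,-1.746)
E
```

```text
cork_large [ 0.497 -0.386  0.075] 0.72
tray_large [ 0.51  -0.356  0.004] 0.83
t 22.15 grip 0.0392 pos [ 0.5015 -0.3801  0.0856]
turn total [-0.002 -0.002  0.002] rows 1 [-0.002  -0.0016  0.0025]  then shift [75.6  3.6  0.3] rows 3 [25.2  1.2  0.1]
```

Call:
{"name": "play_rows", "arguments": {
  "plan": [
    [28,3.5,0,0,0,0,0.5],
    [20,0,0,0,0,0,0.5],
    [12,0,0,0,0,0,0.5],
    [6,0,0,0,0,0,0.5],
    [3,0,0,0,0,0,0.5],
    [2,0,0,0,0,0,0.5],
    [0,0,0,0,0,0,0.5],
    [0,0,0,0,0,0,0.5]
  ]
}}

```text
clock: 22.82
eef_pos: [0.5064, -0.3827, 0.017]
tool_rot: [0.543, 0.453, -0.542, 0.454]
ft_force: [-0.3, 0.4, -0.5]
grip_width: 0.0396
```

Call:
{"name": "play_rows", "arguments": {
  "plan": [
    [1.5,0,0,0,0,0,0.5],
    [0,0,0,0,0,0,0.5]
  ]
}}

```text
clock: 22.98
eef_pos: [0.506, -0.3826, 0.0149]
tool_rot: [0.543, 0.453, -0.542, 0.454]
ft_force: [-0.2, 0.5, -0.1]
grip_width: 0.0397
```

Call:
{"name": "play_rows", "arguments": {
  "plan": [
    [1,0,0,0,0,0,0.5],
    [0,0,0,0,0,0,0.5]
  ]
}}

```text
clock: 23.15
eef_pos: [0.5057, -0.3823, 0.0134]
tool_rot: [0.543, 0.453, -0.542, 0.454]
ft_force: [-0.9, -0.7, -0.1]
grip_width: 0.0396
```

Call:
{"name": "play_rows", "arguments": {
  "plan": [
    [1,0,0,0,0,0,0.5],
    [0,0,0,0,0,0,0.5]
  ]
}}

```text
clock: 23.32
eef_pos: [0.5057, -0.3822, 0.0122]
tool_rot: [0.542, 0.454, -0.542, 0.454]
ft_force: [-0.2, -0.0, 0.4]
grip_width: 0.0399
```

Call:
{"name": "play_rows", "arguments": {
  "plan": [
    [1,0,0,0,0,0,0.5],
    [0,0,0,0,0,0,0.5]
  ]
}}

```text
clock: 23.48
eef_pos: [0.5057, -0.3823, 0.0121]
tool_rot: [0.542, 0.453, -0.542, 0.454]
ft_force: [-1.3, 1.3, 4.1]
grip_width: 0.0399
```

Call:
{"name": "play_rows", "arguments": {
  "plan": [
    [1,0,0,0,0,0,0.5],
    [0,0,0,0,0,0,0.5]
  ]
}}

```text
clock: 23.65
eef_pos: [0.5057, -0.3823, 0.0121]
tool_rot: [0.543, 0.453, -0.542, 0.454]
ft_force: [-3.6, 2.3, 8.7]
grip_width: 0.0396
```

Call:
{"name": "play_rows", "arguments": {
  "plan": [
    [-1,0,0,0,0,0,0],
    [0,0,0,0,0,0,-0.2],
    [0,0,0,0,0,0,-0.4],
    [0,0,0,0,0,0,-0.4],
    [0,0,0,0,0,0,-0.4],
    [-5,0,0,0,0,0,-0.4],
    [-15,0,0,0,0,0,-0.4],
    [-30,0,0,0,0,0,-0.4],
    [-30,0,0,0,0,0,-0.4],
    [0,0,0,-0.1,0,0,-0.3],
    [0,0,0,-0.1,0,0,-0.3],
    [0,0,0,-0.09,0,0,-0.3],
    [0,0,0,0,0,0,-0.3]
  ]
}}

```text
clock: 24.73
eef_pos: [0.5058, -0.3823, 0.0919]
tool_rot: [0.471, 0.527, -0.471, 0.528]
ft_force: [-0.2, 0.1, 0.2]
grip_width: 0.0555
```

```bash
python3 - <<'E'
from h import *
c=camera("side")
for t in("cork_large","cork_small_a"):
 for r in pinpoint(t,c): print(t,np.round(r["centre"],3),r["confidence"])
go(.482,-.146,.085,-1.455)
E
```

```text
cork_large [ 0.503 -0.386  0.003] 0.95
cork_small_a [ 0.469 -0.009 -0.002] 0.58
cork_small_a [ 0.482 -0.145 -0.002] 0.57
cork_small_a [0.483 0.058 0.003] 0.5
cork_small_a [ 0.51  -0.07  -0.001] 0.48
t 24.88 grip 0.0552 pos [ 0.5056 -0.3822  0.0912]
turn total [-0.006 -0.     0.   ] rows 1 [-0.0058 -0.0001  0.0002]  then shift [   6.2    3.8 -237.3] rows 8 [  0.8   0.5 -29.7]
```

Call:
{"name": "play_rows", "arguments": {
  "plan": [
    [0,0,-30,0,0,0,-0.3],
    [0,0,-30,0,0,0,-0.3],
    [0,0,-30,0,0,0,-0.3],
    [0,1,-30,0,0,0,-0.3],
    [0,1,-30,0,0,0,-0.3],
    [0,1,-30,0,0,0,-0.3],
    [0,1,-30,0,0,0,-0.3],
    [0,0,-27,0,0,0,-0.3],
    [0,0,0,0,0,0,-0.3],
    [20,0,0,0,0,0,-0.3],
    [20,0,0,0,0,0,-0.3],
    [0,0,0,0,0,0,-0.3],
    [0,0,0,0,0,0,-0.3]
  ]
}}

```text
clock: 25.97
eef_pos: [0.4821, -0.1462, 0.0505]
tool_rot: [0.471, 0.528, -0.472, 0.526]
ft_force: [-0.7, 0.4, -0.2]
grip_width: 0.0558
```

```bash
python3 - <<'E'
from h import *
c=camera("side");save(c,"g4.png",(200,190,340,310),5)
go(.482,-.146,.006,-1.455)
E
```

```text
t 26.02 grip 0.0555 pos [ 0.4831 -0.1466  0.0515]
turn total [-0.005 -0.     0.001] rows 1 [-0.0049 -0.0002  0.0006]  then shift [45.5 -1.1 -0.7] rows 2 [22.7 -0.5 -0.4]
```

View pics/g4.png

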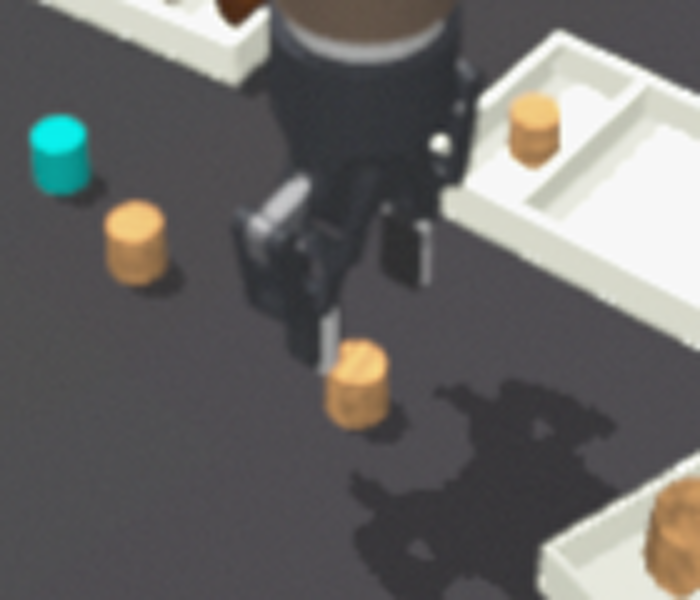

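Above the brown cork (357,385), not a look-alike. Turquoise is at (60,155); black is hidden behind the gripper. Lower, grip and lift.

Call:
{"name": "play_rows", "arguments": {
  "plan": [
    [20,-0.5,-0.5,0,0,0,-0.3],
    [16,0,0,0,0,0,-0.3],
    [9,0,0,0,0,0,-0.3],
    [0,0,0,0,0,0,-0.3],
    [0,0,0,0,0,0,0],
    [0,0,0,0,0,0,0.3],
    [0,0,0,0,0,0,0.5],
    [0,0,0,0,0,0,0.8],
    [0,0,0,0,0,0,0.8],
    [0,0,0,0,0,0,0.8],
    [-5,0,0,0,0,0,0.8],
    [-15,0,0,0,0,0,0.8],
    [-30,0,0,0,0,0,0.8],
    [-30,0,0,0,0,0,0.8],
    [0,0,0,0,0,0,0.8]
  ]
}}

```text
clock: 27.27
eef_pos: [0.4865, -0.1469, 0.0921]
tool_rot: [0.473, 0.524, -0.47, 0.53]
ft_force: [1.3, -0.7, 0.1]
grip_width: 0.0246
```

```bash
python3 - <<'E'
from h import *
c=camera("side")
for t in("cork_small_a","tray_small"):
 for r in pinpoint(t,c): print(t,np.round(r["centre"],3),r["confidence"])
go(.669,-.190,.085,-1.455)
E
```

```text
cork_small_a [0.48  0.059 0.002] 0.68
cork_small_a [ 0.488 -0.147  0.084] 0.54
cork_small_a [ 0.469 -0.01  -0.004] 0.5
tray_small [ 0.665 -0.147  0.004] 0.8
tray_small [ 0.47  -0.009 -0.001] 0.19
t 27.42 grip 0.0247 pos [ 0.4826 -0.1458  0.0866]
turn total [-0.004  0.    -0.001] rows 1 [-0.0037  0.0002 -0.0006]  then shift [  1.6 180.   65.5] rows 6 [ 0.3 30.  10.9]
```

Call:
{"name": "play_rows", "arguments": {
  "plan": [
    [0,30,11,0,0,0,0.8],
    [0,30,11,0,0,0,0.8],
    [0,30,11,0,0,0,0.8],
    [0,30,11,0,0,0,0.8],
    [0,30,11,0,0,0,0.8],
    [0,30,11,0,0,0,0.8],
    [0,0,0,0,0,0,0.8],
    [0,0,0,0,0,0,0.8],
    [20,0,0,0,0,0,0.8],
    [20,0,0,0,0,0,0.8],
    [0,0,0,0,0,0,0.8],
    [0,0,0,0,0,0,0.8]
  ]
}}

```text
clock: 28.42
eef_pos: [0.6658, -0.1905, 0.0444]
tool_rot: [0.47, 0.529, -0.472, 0.525]
ft_force: [0.2, 0.4, 0.0]
grip_width: 0.0246
```

```bash
python3 - <<'E'
from h import *
c=camera("side");save(c,"p4.png",(260,160,400,280),5)
go(.669,-.190,.011,-1.455)
E
```

```text
t 28.47 grip 0.0245 pos [ 0.6674 -0.1909  0.0462]
turn total [-0.004 -0.001  0.002] rows 1 [-0.0038 -0.0009  0.0022]  then shift [35.2  1.7 -0.7] rows 2 [17.6  0.9 -0.4]
```

View pics/p4.png

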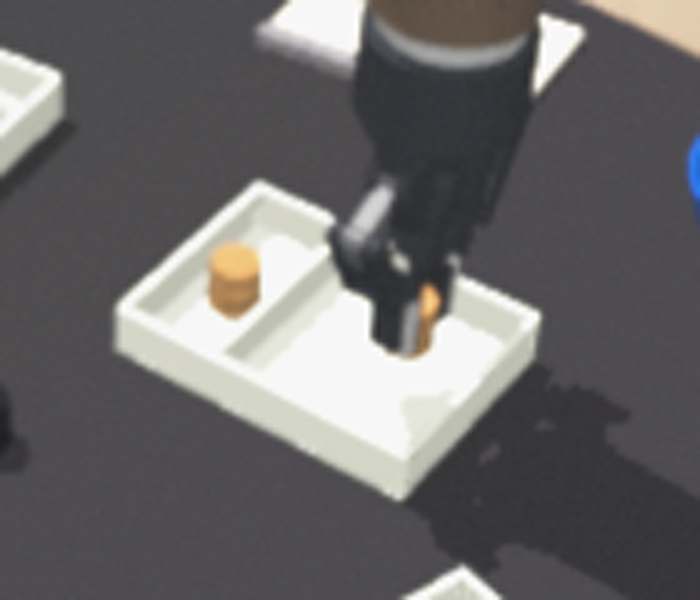

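The cork (425,320) is over the small tray's bay. Lower to contact.

Call:
{"name": "play_rows", "arguments": {
  "plan": [
    [15,1,0,0,0,0,0.8],
    [10,0,0,0,0,0,0.8],
    [4,0,0,0,0,0,0.8],
    [2,0,0,0,0,0,0.8],
    [0,0,0,0,0,0,0.8],
    [0,0,0,0,0,0,0.8]
  ]
}}

```text
clock: 28.97
eef_pos: [0.6701, -0.1913, 0.0159]
tool_rot: [0.471, 0.527, -0.471, 0.527]
ft_force: [-0.5, -0.2, 0.9]
grip_width: 0.0246
```

Call:
{"name": "play_rows", "arguments": {
  "plan": [
    [1,0,0,0,0,0,0.8],
    [1,0,0,0,0,0,0.8],
    [0,0,0,0,0,0,0.8]
  ]
}}

```text
clock: 29.22
eef_pos: [0.67, -0.1912, 0.0135]
tool_rot: [0.471, 0.527, -0.471, 0.527]
ft_force: [0.1, 0.2, 0.1]
grip_width: 0.0243
```

Call:
{"name": "play_rows", "arguments": {
  "plan": [
    [1,0,0,0,0,0,0.8],
    [1,0,0,0,0,0,0.8],
    [0,0,0,0,0,0,0.8]
  ]
}}

```text
clock: 29.47
eef_pos: [0.6701, -0.1912, 0.0119]
tool_rot: [0.471, 0.527, -0.471, 0.527]
ft_force: [-0.3, 0.5, 3.6]
grip_width: 0.0247
```

Call:
{"name": "play_rows", "arguments": {
  "plan": [
    [0,0,0,0,0,0,0.4],
    [0,0,0,0,0,0,0.2],
    [0,0,0,0,0,0,0],
    [0,0,0,0,0,0,0],
    [0,0,0,0,0,0,0],
    [-5,0,0,0,0,0,0],
    [-15,0,0,0,0,0,0],
    [-30,0,0,0,0,0,-0.2],
    [-30,0,0,0,0,0,-0.3],
    [0,0,0,0,0,0,-0.3],
    [0,0,0,0,0,0,-0.3]
  ]
}}

```text
clock: 30.38
eef_pos: [0.672, -0.1918, 0.0949]
tool_rot: [0.472, 0.525, -0.47, 0.529]
ft_force: [0.1, 0.8, -0.0]
grip_width: 0.0553
```

```bash
python3 - <<'E'
from h import *
c=camera("side")
for r in pinpoint("cork_small_a",c): print(np.round(r["centre"],3),r["confidence"])
go(.4705,-.0095,.05,-1.455)
E
```

```text
[0.484 0.06  0.001] 0.54
[ 0.469 -0.008 -0.005] 0.5
[ 0.67  -0.189  0.002] 0.44
[ 0.513 -0.071  0.001] 0.42
t 30.48 grip 0.0554 pos [ 0.6695 -0.1911  0.0911]
turn total [-0.004 -0.     0.001] rows 1 [-0.0038 -0.0002  0.0005]  then shift [  41.1 -176.7 -203.4] rows 9 [  4.6 -19.6 -22.6]
```

Call:
{"name": "play_rows", "arguments": {
  "plan": [
    [0,-19.5,-22.5,0,0,0,-0.3],
    [0,-19.5,-22.5,0,0,0,-0.3],
    [0,-19.5,-22.5,0,0,0,-0.3],
    [0,-19.5,-22.5,0,0,0,-0.3],
    [0,-19.5,-22.5,0,0,0,-0.3],
    [0,-19.5,-22.5,0,0,0,-0.3],
    [0,-19.5,-22.5,0,0,0,-0.3],
    [0,-20,-23,0,0,0,-0.3],
    [0,-20,-23,0,0,0,-0.3],
    [0,0,0,0,0,0,-0.3],
    [20,0,0,0,0,0,-0.3],
    [20,0,0,0,0,0,-0.3],
    [0,0,0,0,0,0,-0.3],
    [0,0,0,0,0,0,-0.3]
  ]
}}

```text
clock: 31.65
eef_pos: [0.47, -0.0089, 0.0498]
tool_rot: [0.47, 0.528, -0.472, 0.526]
ft_force: [-0.1, 0.1, 0.7]
grip_width: 0.0557
```

```bash
python3 - <<'E'
from h import *
c=camera("side");save(c,"g5.png",(160,170,300,290),5)
go(.4705,-.0095,.006,-1.455)
E
```

```text
t 31.7 grip 0.0557 pos [ 0.4712 -0.0089  0.0508]
turn total [-0.004 -0.     0.002] rows 1 [-0.004  -0.0002  0.0023]  then shift [44.8 -0.7  0.5] rows 2 [22.4 -0.4  0.3]
```

View pics/g5.png

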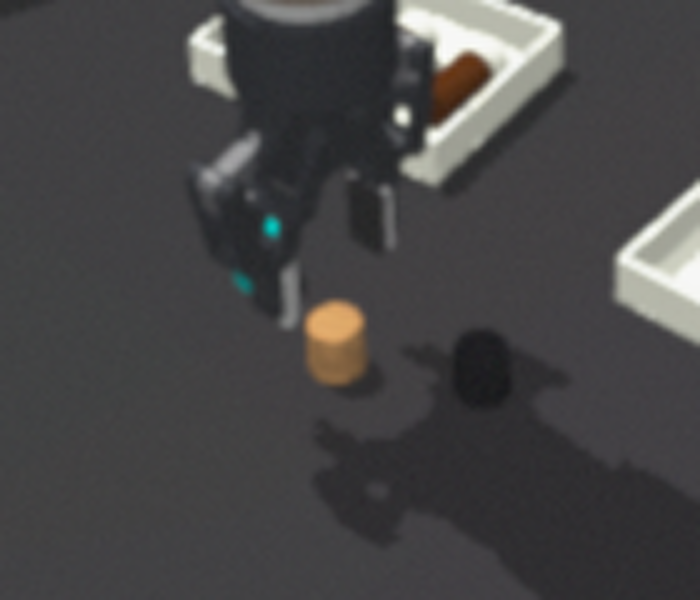

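Above the brown cork (336,345); black is at (482,368) and turquoise is behind the finger. Same grasp again.

Call:
{"name": "play_rows", "arguments": {
  "plan": [
    [20,-0.5,0,0,0,0,-0.3],
    [16,0,0,0,0,0,-0.3],
    [9,0,0,0,0,0,-0.3],
    [0,0,0,0,0,0,-0.3],
    [0,0,0,0,0,0,0],
    [0,0,0,0,0,0,0.3],
    [0,0,0,0,0,0,0.5],
    [0,0,0,0,0,0,0.8],
    [0,0,0,0,0,0,0.8],
    [0,0,0,0,0,0,0.8],
    [-5,0,0,0,0,0,0.8],
    [-15,0,0,0,0,0,0.8],
    [-30,0,0,0,0,0,0.8],
    [-30,0,0,0,0,0,0.8],
    [0,0,0,0,0,0,0.8]
  ]
}}

```text
clock: 32.95
eef_pos: [0.4753, -0.0088, 0.0919]
tool_rot: [0.474, 0.525, -0.469, 0.53]
ft_force: [0.6, -0.3, 0.8]
grip_width: 0.0247
```

```bash
python3 - <<'E'
from h import *
c=camera("side")
for r in pinpoint("cork_small_a",c): print(np.round(r["centre"],3),r["confidence"])
go(.664,-.148,.085,-1.455)
E
```

```text
[0.483 0.058 0.002] 0.68
[ 0.513 -0.07  -0.   ] 0.59
[ 0.473 -0.012  0.082] 0.44
[ 0.669 -0.191  0.005] 0.43
t 33.05 grip 0.0249 pos [ 0.4726 -0.0087  0.088 ]
turn total [-0.004  0.    -0.004] rows 1 [-0.0037  0.0005 -0.004 ]  then shift [  3.  174.  160.5] rows 8 [ 0.4 21.8 20.1]
```

Call:
{"name": "play_rows", "arguments": {
  "plan": [
    [0,21.5,20,0,0,0,0.8],
    [0,21.5,20,0,0,0,0.8],
    [0,21.5,20,0,0,0,0.8],
    [0,22,20,0,0,0,0.8],
    [0,22,20,0,0,0,0.8],
    [0,22,20,0,0,0,0.8],
    [0,22,20,0,0,0,0.8],
    [0,22,20,0,0,0,0.8],
    [0,0,0,0,0,0,0.8],
    [0,0,0,0,0,0,0.8],
    [20,0,0,0,0,0,0.8],
    [20,0,0,0,0,0,0.8],
    [0,0,0,0,0,0,0.8],
    [0,0,0,0,0,0,0.8]
  ]
}}

```text
clock: 34.22
eef_pos: [0.6597, -0.147, 0.0443]
tool_rot: [0.47, 0.529, -0.472, 0.526]
ft_force: [-0.4, -0.0, -0.7]
grip_width: 0.0248
```

```bash
python3 - <<'E'
from h import *
c=camera("side");save(c,"p5.png",(260,160,400,280),5)
go(.664,-.148,.012,-1.455)
E
```

```text
t 34.27 grip 0.0243 pos [ 0.6613 -0.1474  0.0461]
turn total [-0.003 -0.001  0.002] rows 1 [-0.0031 -0.0008  0.0021]  then shift [34.1  2.6  0.9] rows 2 [17.   1.3  0.4]
```

View pics/p5.png

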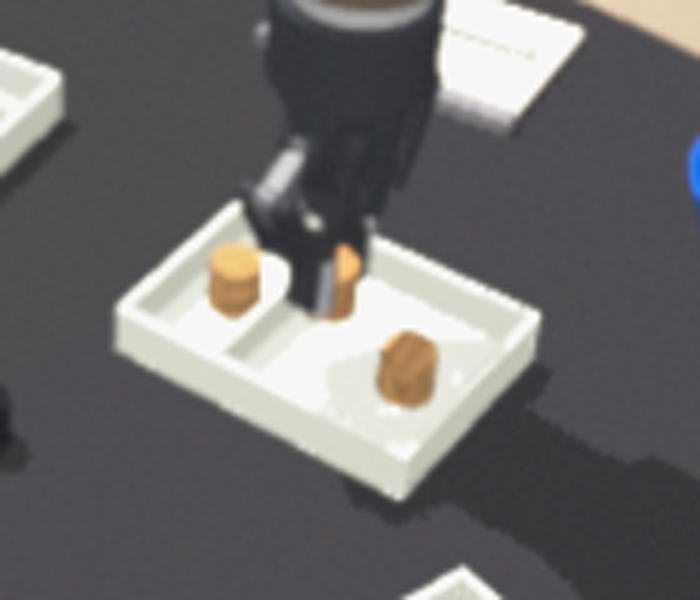

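The first small cork stands at (407,370), and the second is held at (340,285), clear of the divider. Lower it.

Call:
{"name": "play_rows", "arguments": {
  "plan": [
    [15,1.5,0,0,0,0,0.8],
    [10,0,0,0,0,0,0.8],
    [4,0,0,0,0,0,0.8],
    [2,0,0,0,0,0,0.8],
    [1,0,0,0,0,0,0.8],
    [1,0,0,0,0,0,0.8],
    [0,0,0,0,0,0,0.8],
    [0,0,0,0,0,0,0.8]
  ]
}}

```text
clock: 34.93
eef_pos: [0.6643, -0.1482, 0.0139]
tool_rot: [0.471, 0.527, -0.471, 0.527]
ft_force: [-0.8, -0.2, -0.4]
grip_width: 0.024
```

Call:
{"name": "play_rows", "arguments": {
  "plan": [
    [1,0,0,0,0,0,0.8],
    [0,0,0,0,0,0,0.8]
  ]
}}

```text
clock: 35.1
eef_pos: [0.6642, -0.1481, 0.0125]
tool_rot: [0.471, 0.527, -0.471, 0.527]
ft_force: [0.2, 0.5, -0.5]
grip_width: 0.0246
```

Call:
{"name": "play_rows", "arguments": {
  "plan": [
    [1,0,0,0,0,0,0.8],
    [0,0,0,0,0,0,0.8]
  ]
}}

```text
clock: 35.27
eef_pos: [0.6642, -0.1481, 0.0118]
tool_rot: [0.471, 0.527, -0.471, 0.527]
ft_force: [-0.3, -0.3, 1.6]
grip_width: 0.0247
```

Call:
{"name": "play_rows", "arguments": {
  "plan": [
    [0.5,0,0,0,0,0,0.8],
    [0,0,0,0,0,0,0.4],
    [0,0,0,0,0,0,0.2],
    [0,0,0,0,0,0,0],
    [0,0,0,0,0,0,0],
    [0,0,0,0,0,0,0],
    [-5,0,0,0,0,0,0],
    [-15,0,0,0,0,0,0],
    [-30,0,0,0,0,0,0],
    [-30,0,0,0,0,0,0],
    [-30,0,0,0,0,0,0],
    [0,-30,0,0,0,0,0],
    [0,-30,0,0,0,0,0],
    [0,-30,0,0,0,0,0],
    [0,-30,0,0,0,0,0],
    [0,-30,0,0,0,0,0],
    [0,-30,0,0,0,0,0],
    [0,0,0,0,0,0,0],
    [0,0,0,0,0,0,0]
  ]
}}

```text
clock: 36.85
eef_pos: [0.4837, -0.1683, 0.1214]
tool_rot: [0.472, 0.527, -0.472, 0.527]
ft_force: [0.2, -0.0, -0.7]
grip_width: 0.0427
```

```bash
python3 - <<'E'
from h import *
T=dict(vial_a=((.635,.139),.2),cork_large=((.509,-.355),-.175),cork_small_a=((.664,-.1435),.116))
for n in("top","side"):
 c=camera(n); save(c,n+"9.png",(150,90,450,315) if n=="top" else None,2 if n=="top" else 1.5)
 for t,((x,y),a) in T.items():
  for r in pinpoint(t,c):
   p=np.array(r["centre"]); q=R.from_euler("z",-a).apply(p-[x,y,0]); print(n,t,"in tray frame",q.round(3),round(r["confidence"],2))
E
```

```text
top vial_a in tray frame [ 0.004 -0.056  0.014] 0.78
top vial_a in tray frame [ 0.001 -0.011  0.015] 0.67
top cork_small_a in tray frame [-0.156  0.225 -0.004] 0.68
top cork_small_a in tray frame [-0.144  0.087  0.005] 0.65
top cork_small_a in tray frame [-0.003 -0.001  0.003] 0.45
side vial_a in tray frame [-0.    -0.051  0.02 ] 0.67
side vial_a in tray frame [-0.    -0.009  0.018] 0.51
side cork_large in tray frame [-0.002 -0.03   0.004] 0.95
side cork_small_a in tray frame [-0.146  0.095  0.   ] 0.66
side cork_small_a in tray frame [ 0.002 -0.046  0.004] 0.65
side cork_small_a in tray frame [-0.157  0.224  0.002] 0.65
side cork_small_a in tray frame [ 0.001 -0.005  0.001] 0.56
```

View pics/side9.png

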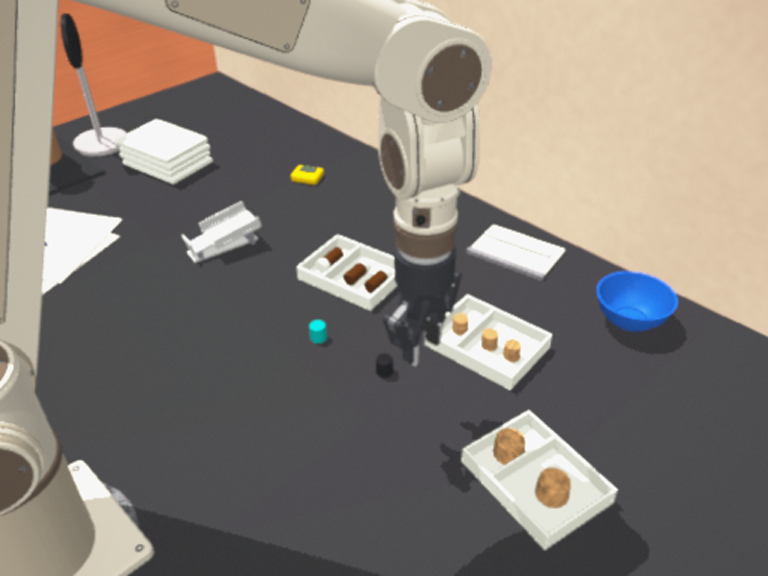

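View pics/top9.png

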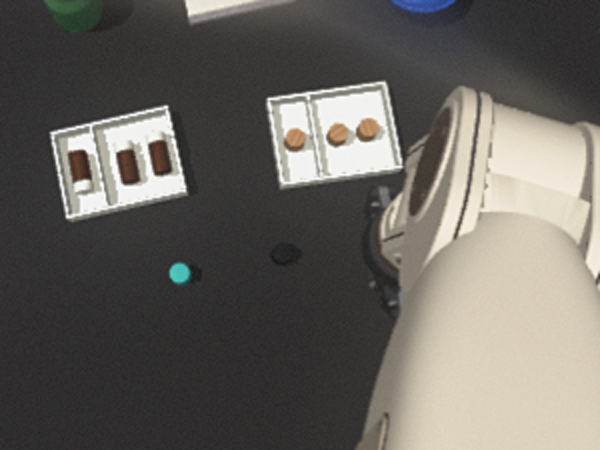

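The views show both vials in their bay ((355,272) and (376,281) in the side view), both small corks at (490,340) and (512,350), and the large cork at (552,488). The small corks' shapes are coarse in these views, so I'll check uprightness from top height and flatness in depth.

```bash
python3 - <<'E'
from h import *
for n in("side","top"):
 c=camera(n); 
 if n=="side": save(c,"fin.png",(280,195,420,355),3.7)
 for nm,p,r,h in(("L",(.505,-.384),.02,.034),("s2",(.670,-.191),.013,.032),("s1",(.664,-.148),.013,.032)):
  u,v=px(c,[*p,h]).astype(int); P=np.array([world(c,a,b) for a in range(u-14,u+15) for b in range(v-14,v+15) if c["depth"][b,a]>0])
  k=(np.hypot(*(P[:,:2]-p).T)<r*.8)&(P[:,2]>.02)&(P[:,2]<.045); Q=P[k]
  if len(Q)<6: print(n,nm,"few",len(Q)); continue
  A=np.c_[Q[:,:2]-p,np.ones(len(Q))]; s=np.linalg.lstsq(A,Q[:,2],rcond=None)[0]
  print(n,nm,len(Q),"z pct",np.percentile(Q[:,2],[10,50,90]).round(4),"slope",s[:2].round(2))
E
```

```text
side L 192 z pct [0.0315 0.0334 0.0353] slope [0.01 0.04]
side s2 43 z pct [0.029  0.0307 0.0328] slope [0.02 0.05]
side s1 42 z pct [0.0285 0.0305 0.0323] slope [-0.02 -0.06]
top L few 0
top s2 48 z pct [0.0292 0.0312 0.0334] slope [ 0.03 -0.  ]
top s1 49 z pct [0.0287 0.0306 0.0328] slope [ 0.   -0.04]
```

View pics/fin.png

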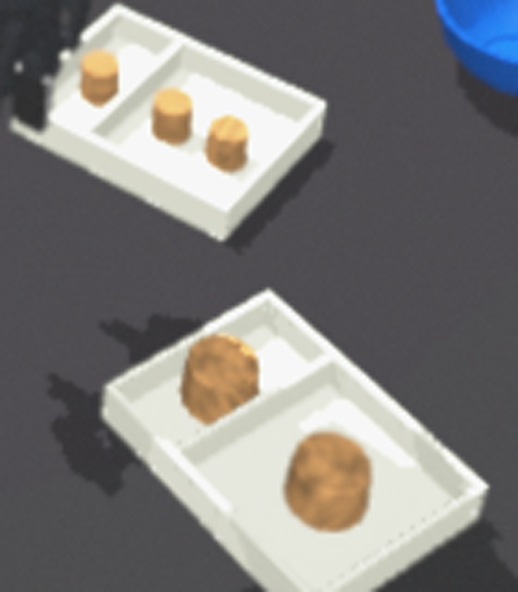

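All stoppers have flat, level tops at the right height (34/32 mm expected), so they are upright. Handing in.

```bash
python3 -c "
from workcell import *
job_done()"
```

```text
the job is handed in; nothing more can be done
```

All five parts are in their matching trays, and I handed the job in at about 37 s of the 131 s allowed. The hand-in gives no verdict, so the result rests on my own checks.

- **Vials:** I lowered both onto the tray floor until contact registered, then released them. They lie about 0.05 m and 0.01 m to the -y side of the tray centre. Their middles measure 14–20 mm above the worktop, where 17 mm is expected.
- **Stoppers:** The large cork and both small corks are inside the large bays of their own trays. Their tops are level, with slopes of 0.06 or less. The large cork's top is at 33 mm and the small ones' at 31 mm, against 34 and 32 mm expected, so all three stand upright on the floor.
- **Look-alikes:** The black and turquoise ones stayed where they were.
- **Clearance:** The gripper is raised and away from everything.

In the last top view the arm hid the large cork, so only the side camera checked it. The network also missed one small cork in that view, but both showed clearly in the pictures and in the depth data.

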